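Refit the start knob of a table-top hob and switch it on

TASK

The right-hand knob of the small table-top hob was pulled off for cleaning and lies on the worktop in front of the sink. First turn the hob's left-hand selector clockwise until it clicks in at the three-dot mark (the hob reads its mode as it is switched on), then set the loose knob on the bare D-shaped shaft, flat to flat and without forcing it, push it fully home and press it down against its spring to start the hob. Finish while still gripping the knob and keeping it pressed down, and do not disturb the pot on the hob or the things standing about.

Things in the scene. Friction and masses are not known exactly. Their poses are not given: they have to be found in the camera images.
- hob: table-top hob, fixed on the worktop: 300 mm deep (its x), 240 wide (its y); its control panel lies on top along the front edge, 58 above the worktop. Origin under its middle, on the worktop; x to its back, y to its left, z up. The two control axes are 124 apart. A pot stands on the glass behind: rim 140 above the worktop, nearest point about 75 mm behind the control axes
- selector (a joint): turn of the left-hand selector knob, in rad, growing clockwise seen from above; 0 when its white pointer points straight to the hob's back. It clicks into -0.6 (one dot, pointer back-left), 0 (two dots) and +0.6 (three dots, back-right), snaps to the nearer when let go between two, has stops at +-0.72 and takes at most 0.07 Nm to turn
- selector_grip (a point): point on the selector's axis in the middle of its grip's height, 82 mm above the worktop. x axis: direction of its pointer; z up. The grip is a bar 20 thick (y), 40 long (x), 20 tall, from 10 below this point to 10 above; below it is a round skirt, diameter 44, 12 tall, 2 above the panel
- knob_grip (a point): the loose black knob (start_knob), same make as the selector, standing on its skirt, bore down: round skirt, diameter 44 mm, 12 tall, and on it a bar grip 20 thick (y), 40 long (x), 20 tall with a white pointer line on the +x half of its top. This point is on the axis in mid-height of the bar, 22 above the underside, 10 below the top. x axis: direction of the pointer; z up. 85 to 170 g
- knob_bore (a point): the roof of the loose knob's bore, on its axis, 17 mm above its underside, 5 below knob_grip. The bore opens downward and is D-shaped: radius 6.8, with a flat 2.3 from the axis on the pointer side (+x). Same axes as knob_grip. Fully home on the shaft, this point lies on shaft_tip and the underside is 7 mm above the panel (2 when pressed to the stop)
- shaft_tip (a point): centre of the top of the bare upright steel D-shaft at the hob's right, 24 mm above the panel (82 above the worktop) at rest. Radius 6.0, flat 1.5 from the axis, top edge chamfered 1.5. x axis: out of the flat, up to 0.5 rad either way from the hob's back; z up. The knob slips on when its x axis agrees with this one to about 10 degrees; far off, it stops on the shaft's end. Turns at 0.02 Nm
- start_shaft (a joint): how far the D-shaft is pressed down, in m: 0 at rest, stop at 0.005. Spring: 2.4 N to begin, 5.4 N at the stop
- milk_pot: black pot, 80 mm tall, diameter 150, on the hob's glass, its handle pointing to the right and back over the hob's edge; bystander. Origin at the middle of its length, underside
- pepper_mill: wooden pepper mill, diameter 58, 170 tall, to the left of the hob; bystander. Origin at its foot
- spice_jar: spice jar with dark lid, diameter 41, 105 tall, left of the mill; bystander. Origin at its foot
- yoghurt_tub: yoghurt tub, diameter 72 mm, 71 tall, at the right end of the strip in front of the sink; bystander. Origin at its foot
There are look-alikes about, which are no part of the job. Several things look just like the part that bears knob_grip: the one meant starts farthest to the robot's right.

How it is judged:
On the way, in this order (a step that is already met when the one before it is completed fails the run):
1. the selector has clicked in at the three-dot mark, the loose knob not yet on the shaft (value of joint selector between 0.48 and 0.72 rad and distance between knob_bore and shaft_tip above 0.02 m), for 0.2 s.
2. the knob is fully home on the shaft, flat to flat (horizontal distance between knob_bore and shaft_tip below 0.003 m and z of knob_bore in the frame of shaft_tip below 0.002 m and angle between the x axis of knob_bore and the x axis of shaft_tip, either way round below 0.4 rad), for 0.2 s.
At the end, for the whole second after the job is handed in: the selector is at the three-dot mark (0.6 rad, within 0.12); the knob is home on the D-shaft (bore roof within 2 mm of the shaft's top, axes within 3 mm, flats within 0.4 rad) and held pressed down at least 2.5 of the 5 mm, the fingers still gripping it (over 2 N) (all of step 2 and value of joint selector between 0.48 and 0.72 rad and value of joint start_shaft above 0.0025 m and contact force between the fingers and start_knob above 2 N); the arm keeps its last pose, push and grip.
It fails at once if the knob is forced onto the shaft or the hob with over 40 N (contact force between start_knob and hob above 40 N).
It fails at once if the pot shifted more than 25 mm (distance of milk_pot from where it was at the start of the episode above 0.025 m).
It fails at once if the pepper mill, spice jar or yoghurt tub shifted more than 25 mm (distance of any of pepper_mill, spice_jar, yoghurt_tub from where it was at the start of the episode above 0.025 m).
It also fails if it takes over 51 s, if anything falls off the work surface, if the arm or the gripper's body presses on something with over 40 N, if the wrist force passes 120 N, or if a joint passes its speed limit or range.

ROBOT

A 7-joint arm with a two-finger parallel gripper is mounted at the origin on a cart in front of the work surface, level with it; the furniture and walls round the work are solid. World frame = base frame: x ahead of the robot, y to its left, z up, the work surface at z = 0. Lengths are in m, angles in rad, forces in N, time in s.
With the tool pointing down it reaches from about 0.425 to 0.925 m from the base axis. Payload 6.8 kg.
Tool frame: the origin (TCP) lies midway between the tips of the shut fingers; the grasp point (between the pads) lies 19 mm behind it (tcp_to_grasp is the distance from the TCP to the grasp point, in m); z points along the fingers, y is the line along which they close (so a half turn about z gives the same grasp; the last joint's range is limited). The gripper opens to 88 mm and grips with 3 to 60 N. Pads are 20 mm wide; open, the fingers measure 115 mm over their backs; the gripper's body (75 mm by 178 mm) begins 61 mm behind the grasp point.
Start: joints at [1.055, 0.477, 0.022, 1.555, -0.011, 1.109, -0.083], TCP at [0.268, -0.62, 0.223] pointing down, gripper open.
Joint ranges: [-2.96, 2.96], [-0.34, 2.1], [-1.41, 1.46], [0.24, 2.44], [-1.37, 4.51], [0.17, 1.92], [-2.96, 2.96]. Speed limits (rad/s): [2.39, 2.39, 3.14, 3.14, 3.14, 3.14, 3.14].

INTERFACE

Orientations are given as a rotation vector (axis times angle).
In Python, from cell import reach, line_to, move_j, gripper_to, dwell, ik, read_state, grab_frame, calibration, IKError, sign_off, tcp_to_grasp gives the robot as it stands. Calls block until the motion is done:
- reach(position, orientation): joint-space move of the TCP to a pose.
- line_to(position, attitude=None, vel=0.15, threshold=None): straight line of the TCP; attitude=None keeps the orientation; vel is the mean speed in m/s. With threshold (N) it stops when the force on the tool has changed by that much, and returns True; else False.
- move_j(angles): joint-space move.
- gripper_to(opening, f_grip=None): finger opening in m; f_grip is the grip in N (None keeps the last); returns when the fingers have stopped.
- dwell(seconds).
- ik(position, orientation): joint angles nearest the present ones, or None.
- read_state(): the state.
- grab_frame(name): name is "side" or "top"; returns the picture (420x560x3 uint8, red, green, blue); there is no depth.
- calibration(name): a dict with "camera_matrix" (3x3 intrinsics, pixels), "k1" (the pictures are not rectified: a ray, as slopes to the right and down, at radius r is drawn at 1 + k1 r^2 times it, then the intrinsics apply), "R" (3x3) and "t" (3): a world point X has camera coordinates R X + t. Camera axes: x right, y down, z forward; pixel columns grow to the right and rows downward; lengths in m; the calibration is good to about 2 mm. A picture is of the moment at which its call begins. calibration takes no time and is no camera call.
A pose or a line that the arm cannot do raises IKError and nothing moves.
- sign_off(): hands the job in; it is judged then, once.
The state is a dict: "clock": time; "joint_positions": joint angles; "joint_velocities": joint speeds; "joint_efforts": joint torques, N m; "position": TCP position; "ee_rot": TCP orientation; "force": force on the tool from outside, world axes, zero at the start; "torque": the same for the moment, N m; "finger_gap": finger opening in m; "grip_force": force on a finger pad.
Only numpy, scipy, OpenCV 4.12 (cv2) and the standard library are available. Lean on these libraries where they do the work, as an engineer would, in place of code of your own. Each camera call takes 0.05 s, during which the arm holds its last target. There are 200 camera calls.

## Working session

There is one attempt and no reset: what is moved stays moved. The work goes in short steps, each a Python script; the robot and the scene stay as the last script left them, time stands still between calls to the robot, and variables do not carry over. Pictures are saved under pics/ and viewed, at most 10 in all, crops included, and the job is handed in when it is done.

```bash
ls; mkdir -p pics
python3 - <<'E'
from cell import *
import cv2
for n in("top","side"):
    cv2.imwrite(f"pics/{n}0.png",grab_frame(n)[:,:,::-1]); c=calibration(n); print(n,c)
s=read_state();print(s['clock'],s['position'],s['ee_rot'],s['finger_gap'],s['force'],tcp_to_grasp)
E
```

```text
pics
top {'camera_matrix': array([[415.00454132,   0.        , 282.59885946],
       [  0.        , 415.00454132, 212.97285412],
       [  0.        ,   0.        ,   1.        ]]), 'k1': -0.016398675213487857, 'R': array([[ 0.41986951, -0.90757142, -0.00487051],
       [-0.85473374, -0.39360929, -0.33838139],
       [ 0.3051882 ,  0.14623901, -0.94099645]]), 't': array([-0.17954601,  0.53146031,  1.43030861])}
side {'camera_matrix': array([[523.507815  ,   0.        , 274.82477577],
       [  0.        , 523.507815  , 208.90236611],
       [  0.        ,   0.        ,   1.        ]]), 'k1': 0.012450593076004355, 'R': array([[-0.85812647, -0.51341073,  0.00532739],
       [-0.25236348,  0.41272465, -0.87519771],
       [ 0.44713716, -0.75237476, -0.48373607]]), 't': array([0.53196469, 0.18279632, 1.32755229])}
0.1 [ 0.26747875 -0.6191708   0.22179586] [-3.07500171e+00 -6.35891332e-01  7.08201320e-04] 0.0875479470410612 [-0.19793928  0.60342596 -0.37885732] 0.0187
```

View pics/top0.png

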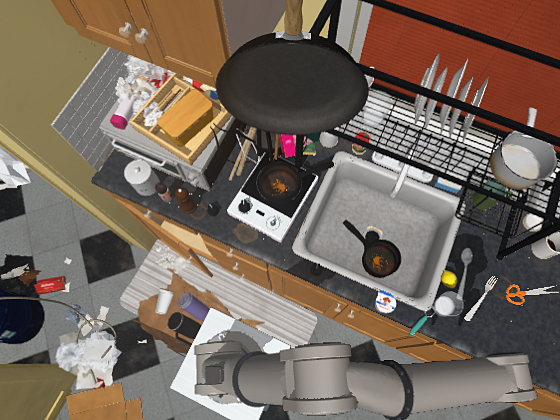

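View pics/side0.png

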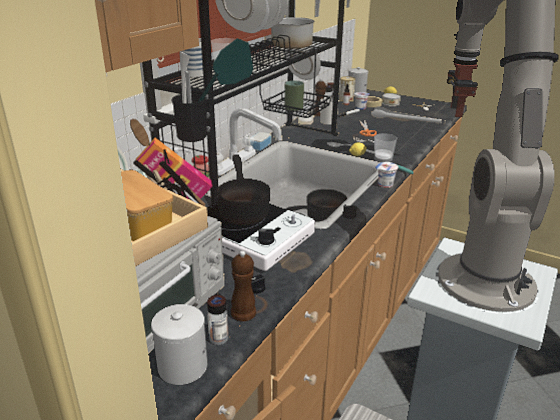

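The top view shows the hob at (272,198), with its selector at about (246,205) and shaft at about (272,222). The side view shows the selector at (266,237) and shaft at (291,220). Candidates for the loose knob are a black item in front of the sink, side (350,211) and top ~(315,268), and a look-alike by the mill, side (257,284) and top ~(213,208). I choose the one at (350,211), which is farthest right, and check it in a close crop.

Run:
```python
import cv2,numpy as np
t=cv2.imread("pics/top0.png");s=cv2.imread("pics/side0.png")
r=lambda im,x,y,w,h,k:cv2.resize(im[y:y+h,x:x+w],None,fx=k,fy=k,interpolation=cv2.INTER_CUBIC)
a=r(t,195,175,133,100,6)
cv2.imwrite("pics/c1.png",a)
cv2.imwrite("pics/c2.png",r(s,230,195,133,100,6))
```

```text
(no output)
```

View pics/c1.png

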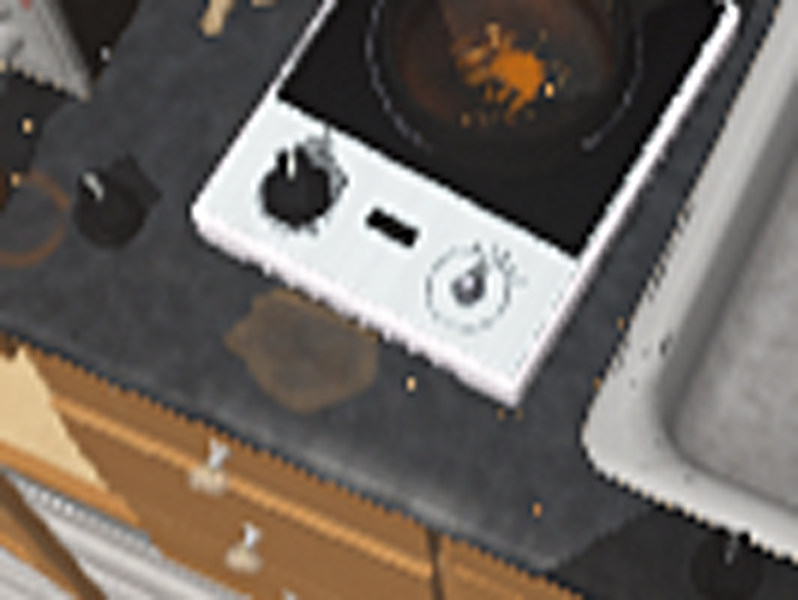

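View pics/c2.png

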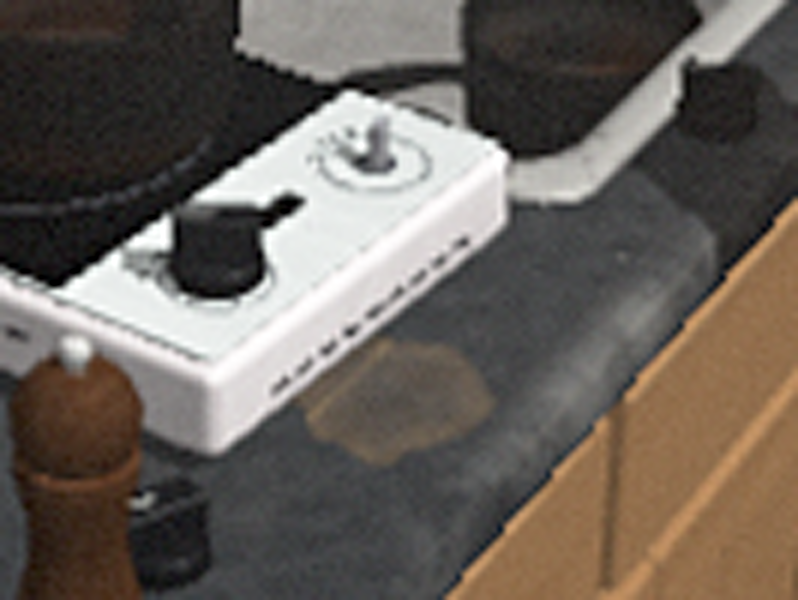

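The crops confirm it: a black pointer knob stands in front of the sink (top ~(316,270), side ~(350,212)). The look-alike is by the mill. The selector's pointer faces back-left, i.e. one dot. The shaft's printed ring is centred at top (272.9,222.9) and side (292.4,222.1).

```bash
cat > h.py <<'E'
import numpy as np,cv2
from cell import *
def ray(n,p):
    c=calibration(n);K=c["camera_matrix"]
    m=np.array([(p[0]-K[0,2])/K[0,0],(p[1]-K[1,2])/K[1,1]]);u=m.copy()
    for _ in range(9): u=m/(1+c["k1"]*(u@u))
    R=c["R"];return -R.T@c["t"],R.T@np.r_[u,1]
def plane(n,p,z):
    o,d=ray(n,p);return o+d*(z-o[2])/d[2]
def tri(pt,ps):
    (o,d),(q,e)=ray("top",pt),ray("side",ps)
    s=np.linalg.lstsq(np.c_[d,-e],q-o,rcond=None)[0]
    a,b=o+d*s[0],q+e*s[1];return (a+b)/2,np.linalg.norm(a-b)
def proj(n,X):
    c=calibration(n);x=c["R"]@X+c["t"];u=x[:2]/x[2];u=u*(1+c["k1"]*(u@u));K=c["camera_matrix"]
    return K[:2,:2]@u+K[:2,2]
E
python3 - <<'E'
from h import *
np.set_printoptions(precision=4,suppress=True)
T=lambda u,v:((u+.5)/6-.5+195,(v+.5)/6-.5+175)
S=lambda u,v:((u+.5)/6-.5+230,(v+.5)/6-.5+195)
print("ring",plane("top",T(468,288),.058),plane("side",S(375,163),.058),tri(T(468,288),S(375,163)))
print("panel L,R back edge",plane("top",T(275,100),.058),plane("top",T(578,255),.058))
print("front corners",plane("top",T(197,212),.058),plane("top",T(515,395),.058))
print("side corners",plane("side",S(507,158),.058),plane("side",S(212,378),.058),plane("side",S(345,92),.058))
t=cv2.imread("pics/top0.png");s=cv2.imread("pics/side0.png")
r=lambda im,x,y,w,h,k,g:(255*(cv2.resize(im[y:y+h,x:x+w],None,fx=k,fy=k,interpolation=cv2.INTER_CUBIC)/255.)**g).astype(np.uint8)
A=np.vstack([np.hstack([r(t,300,254,33,25,12,.5),r(s,334,197,33,25,12,.5)]),
 np.hstack([r(t,230,192,33,25,12,.6),r(s,250,222,33,25,12,.6)])])
cv2.imwrite("pics/c3.png",A)
E
```

```text
ring [0.5187 0.083  0.058 ] [0.5148 0.0821 0.058 ] (array([0.5167, 0.0823, 0.0583]), np.float64(0.0038452701478070765))
panel L,R back edge [0.5815 0.249  0.058 ] [0.5671 0.0299 0.058 ]
front corners [0.493  0.2591 0.058 ] [0.4684 0.0274 0.058 ]
side corners [0.4642 0.0458 0.058 ] [0.486  0.2727 0.058 ] [0.5606 0.0301 0.058 ]
```

View pics/c3.png

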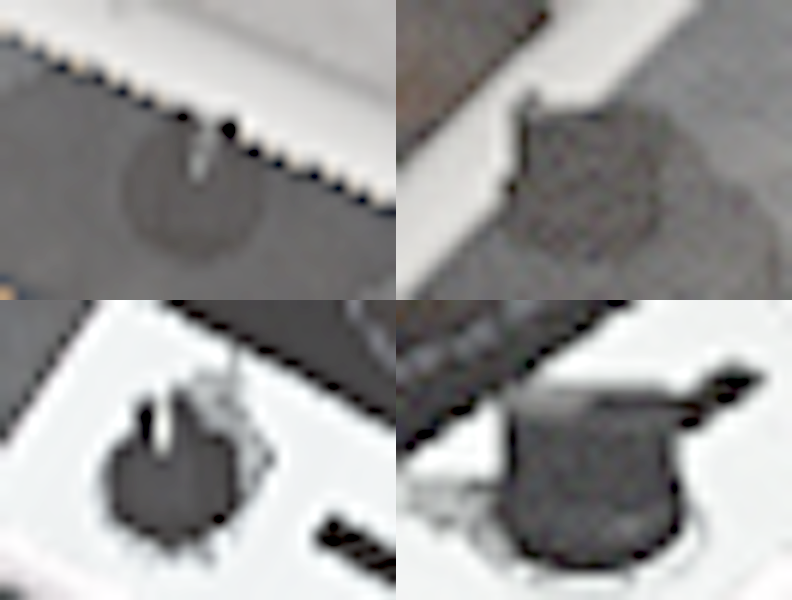

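Crop (12x): the knob's skirt is centred at crop (193,195) with its pointer from (199,178) to (211,130). The selector's skirt is centred at (172,483) with its pointer from (162,448) to (164,400). In the side view the bar tops span (525..640,100) for the knob and (510..690,395) for the selector.

Run:
```python
from h import *
np.set_printoptions(precision=4,suppress=True)
f=lambda x0,y0,ox,oy:(lambda u,v:((u-ox+.5)/12-.5+x0,(v-oy+.5)/12-.5+y0))
TK,SK,TS,SS=f(300,254,0,0),f(334,197,396,0),f(230,192,0,300),f(250,222,396,300)
print("knob top",plane("top",TK(193,195),.008),"side skirt",plane("side",SK(585,203),.008), "sz px",44e-3*415/1.57*12)
a,b=plane("top",TK(199,178),.032),plane("top",TK(211,128),.032);print("knob ptr",a,b,np.arctan2(*(b-a)[1::-1]),np.linalg.norm(b-a))
print("sel top",plane("top",TS(172,483),.066),"side",plane("side",SS(592,490),.070))
a,b=plane("top",TS(162,450),.092),plane("top",TS(164,396),.092);print("sel ptr",a,b,np.arctan2(*(b-a)[1::-1]),np.linalg.norm(b-a))
# shaft flats; reachability
from scipy.spatial.transform import Rotation as Ro
```

```text
knob top [ 0.4334 -0.1321  0.008 ] side skirt [ 0.4299 -0.1291  0.008 ] sz px 139.5668789808917
knob ptr [ 0.4336 -0.1322  0.032 ] [ 0.4493 -0.1294  0.032 ] 0.1755619013669955 0.015995205210271906
sel top [0.5278 0.2063 0.066 ] side [0.524  0.2068 0.07  ]
sel ptr [0.5285 0.2074 0.092 ] [0.5448 0.2149 0.092 ] 0.4310515795576892 0.01790362259839293
```

Check: the distance from selector to shaft comes out at 123.6 mm (124 given), and hob yaw is ≈ -0.074. Next I plan the joint solutions for both grasp yaws.

```bash
cat >> h.py <<'E'
from scipy.spatial.transform import Rotation as Ro
HY=-0.074
def down(yaw): # tool x along yaw, z down
    c,s=np.cos(yaw),np.sin(yaw)
    return Ro.from_matrix(np.array([[c,s,0],[s,-c,0],[0,0,-1.]])).as_rotvec()
SEL=np.array([.526,.2065]);SH=np.array([.5168,.0825]);KN=np.array([.432,-.131])
E
python3 - <<'E'
from h import *
np.set_printoptions(precision=3,suppress=True)
r=read_state();print(Ro.from_rotvec(r['ee_rot']).as_matrix()[:,0])
for nm,p,z,ys in(("sel",SEL,.075,(.526,-.674)),("knob",KN,.015,(.18,)),("sh",SH,.1,(-.574,-.074,.426))):
  for y in ys:
    for k in(0,np.pi,-np.pi):
      print(nm,y,k,ik([*p,z],down(y+k)),ik([*p,.25],down(y+k)) is not None)
for px in [(243,316),(218,338)]: print("side foot",plane("side",px,0.))
E
```

```text
[ 0.918  0.397 -0.   ]
sel 0.526 0 [-0.009  0.56  -0.618  1.91   0.439  0.81  -1.909] True
sel 0.526 3.141592653589793 [ 0.243  0.702 -0.99   1.894  0.723  0.954  1.007] True
sel 0.526 -3.141592653589793 [ 0.243  0.702 -0.99   1.894  0.723  0.954  1.007] True
sel -0.674 0 [-1.103  0.646  0.849  1.983 -0.668  0.817 -2.116] True
sel -0.674 3.141592653589793 [ 0.145  0.631 -0.837  1.9    0.603  0.883 -0.1  ] True
sel -0.674 -3.141592653589793 [ 0.145  0.631 -0.837  1.9    0.603  0.883 -0.1  ] True
knob 0.18 0 [ 0.281  0.457 -0.149  2.22   0.144  0.473 -1.372] True
knob 0.18 3.141592653589793 [ 0.662  0.524 -0.607  2.195  0.552  0.574  1.394] True
knob 0.18 -3.141592653589793 [ 0.662  0.524 -0.607  2.195  0.552  0.574  1.394] True
sh -0.574 0 [-0.045  0.405 -0.285  2.009  0.163  0.749 -2.572] True
sh -0.574 3.141592653589793 [ 0.312  0.492 -0.738  1.986  0.445  0.83   0.321] True
sh -0.574 -3.141592653589793 [ 0.312  0.492 -0.738  1.986  0.445  0.83   0.321] True
sh -0.074 0 [ 0.077  0.424 -0.436  2.001  0.253  0.768 -2.153] True
sh -0.074 3.141592653589793 [ 0.353  0.51  -0.795  1.984  0.484  0.846  0.788] True
sh -0.074 -3.141592653589793 [ 0.353  0.51  -0.795  1.984  0.484  0.846  0.788] True
sh 0.426 0 [ 0.129  0.435 -0.501  1.998  0.292  0.778 -1.688] True
sh 0.426 3.141592653589793 [ 0.603  0.703 -1.186  1.97   0.778  1.024  1.044] True
sh 0.426 -3.141592653589793 [ 0.603  0.703 -1.186  1.97   0.778  1.024  1.044] True
side foot [0.449 0.429 0.   ]
side foot [0.455 0.517 0.   ]
```

Run:
```python
from h import *
np.set_printoptions(precision=4,suppress=True)
gripper_to(.055,f_grip=8)
reach([*SEL,.23],down(.526+np.pi))
for n in("top","side"): cv2.imwrite(f"pics/{n}1.png",grab_frame(n)[:,:,::-1])
print(line_to([*SEL,.077],vel=.12,threshold=8))
s=read_state();print(s['clock'],s['position'],s['force'])
gripper_to(0.0)
s=read_state();print(s['clock'],s['position'],s['force'],s['torque'],s['finger_gap'],s['grip_force'])
t=np.hstack([cv2.resize(grab_frame(n)[y:y+75,x:x+66,::-1],None,fx=6,fy=6,interpolation=cv2.INTER_CUBIC) for n,x,y in(("top",215,170),("side",235,180))])
cv2.imwrite("pics/c4.png",t)
```

```text
False
5.35 [0.5265 0.2069 0.0778] [-0.0422  0.0841  0.3252]
5.9833 [0.5266 0.2056 0.0771] [ 0.2256 -3.2218  2.5479] [-0.6486 -0.3749  0.002 ] 0.020167752683505066 8.000132963061333
```

View pics/c4.png

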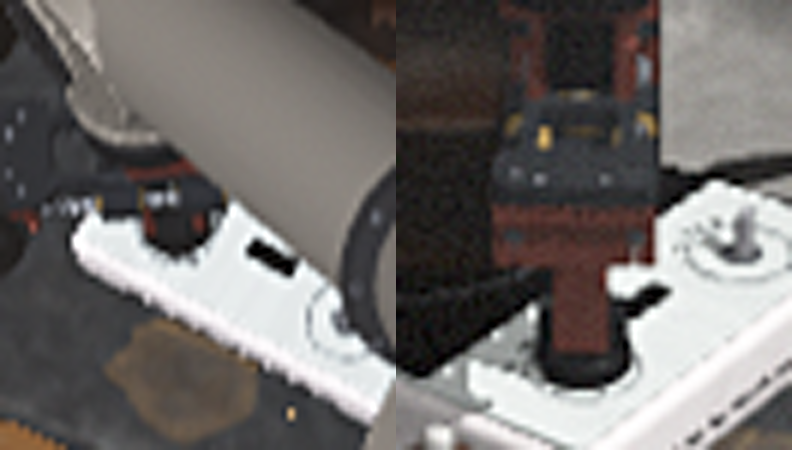

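Both views show the fingers squarely on the selector's bar (gap 20.2 mm). Now I turn it clockwise.

Run:
```python
from h import *
np.set_printoptions(precision=4,suppress=True)
P=[.5265,.2058,.0775]
gripper_to(0.0,f_grip=20)
for y in np.linspace(.526,-.70,7)[1:]:
    reach(P,down(y+np.pi)); s=read_state(); print(s['clock'],round(y,2),s['force'],s['torque'],s['finger_gap'])
dwell(.3)
gripper_to(.055); line_to([*P[:2],.2],vel=.15)
reach([*KN,.15],down(.18+np.pi))
s=read_state();print(s['clock'],s['position'])
t=[cv2.resize(grab_frame(n)[y:y+25,x:x+33,::-1],None,fx=12,fy=12,interpolation=cv2.INTER_CUBIC) for n,x,y in(("top",230,192),("side",250,222),("top",255,208),("side",275,205))]
cv2.imwrite("pics/c5.png",np.vstack([np.hstack(t[:2]),np.hstack(t[2:])]))
```

```text
6.5917 0.32 [ 3.1748 -3.067  -3.713 ] [-0.432  -0.8672  0.0056] 0.01983714436149226
6.8833 0.12 [ 3.9583 -2.633  -4.4289] [-0.4509 -0.9524 -0.0091] 0.01941615339014326
7.175 -0.09 [ 3.8447 -2.7912 -5.5684] [-0.5646 -1.0896  0.0432] 0.01966608378986513
7.4667 -0.29 [ 3.3015 -2.682  -5.9937] [-0.5893 -1.2014  0.1047] 0.019677216835277407
7.7583 -0.5 [ 5.275  -2.6683 -5.6384] [-0.6408 -1.1621 -0.042 ] 0.019581303014752093
8.05 -0.7 [ 3.9527 -3.7076 -5.7244] [-0.7973 -1.1619  0.0107] 0.019490220742923565
11.3583 [ 0.4325 -0.1302  0.1501]
```

View pics/c5.png

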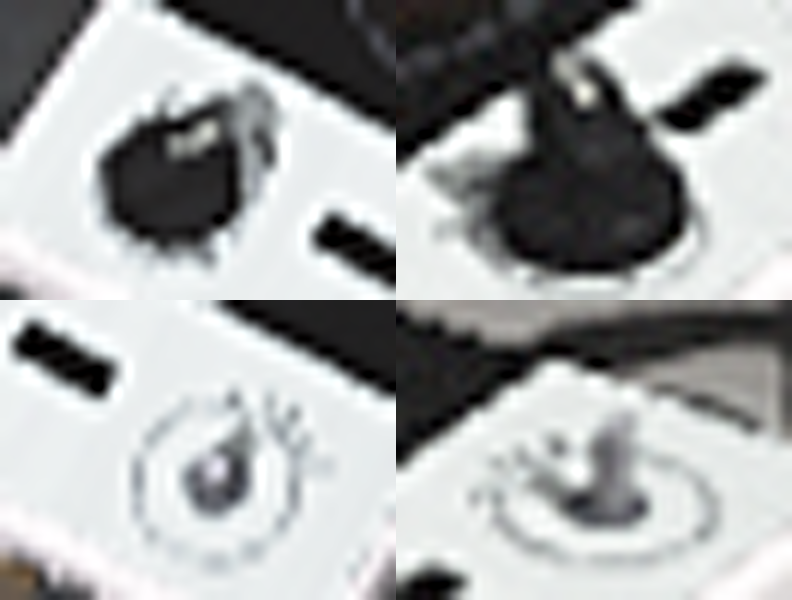

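The selector's pointer now points back-right: top crop, (175,150) to (215,130). The shaft's ring is centred at crop (217,480) in top and (604,503) in side. The shaft's tip is at about (217,462) in top and (620,420) in side.

Run:
```python
from h import *
np.set_printoptions(precision=4,suppress=True)
f=lambda x0,y0,ox,oy:(lambda u,v:((u-ox+.5)/12-.5+x0,(v-oy+.5)/12-.5+y0))
T1,S1,T2,S2=f(230,192,0,0),f(250,222,396,0),f(255,208,0,300),f(275,205,396,300)
a,b=plane("top",T1(172,152),.092),plane("top",T1(218,130),.092);print("sel yaw",np.arctan2(*(b-a)[1::-1]))
a,b=plane("side",S1(588,103),.092),plane("side",S1(560,58),.092);print("sel yaw",np.arctan2(*(b-a)[1::-1]))
print("ring",plane("top",T2(217,480),.058),plane("side",S2(604,503),.058))
print("tip",plane("top",T2(217,462),.082),plane("side",S2(618,422),.082),tri(T2(217,462),S2(618,422)))
# grasp knob
gripper_to(.055,f_grip=8)
print(line_to([*KN,.016],vel=.1,threshold=6)); s=read_state();print(s['position'],s['force'])
gripper_to(0.0); s=read_state();print(s['clock'],s['position'],s['force'],s['finger_gap'],s['grip_force'])
```

```text
sel yaw -0.6593571148649413
sel yaw -0.7042917907321311
ring [0.5189 0.0829 0.058 ] [0.516 0.081 0.058]
tip [0.5172 0.0813 0.082 ] [0.5118 0.083  0.082 ] (array([0.5153, 0.0808, 0.0809]), np.float64(0.004435187873639593))
False
[ 0.4324 -0.1311  0.0164] [-0.3169 -0.0286  0.6511]
13.9 [ 0.432  -0.1312  0.016 ] [-0.7428 -1.8697  1.6529] 0.01998110329952762 7.920762402936816
```

Run:
```python
from h import *
np.set_printoptions(precision=4,suppress=True)
gripper_to(0.0,f_grip=30)
line_to([*KN,.17],vel=.15)
s=read_state();print(s['clock'],s['finger_gap'],s['force'])
reach([*SH,.15],down(HY+np.pi))
line_to([*SH,.116],vel=.1); dwell(.3)
s=read_state();print(s['clock'],s['position'],s['finger_gap'],s['force'])
t=[grab_frame(n) [...,::-1] for n in("top","side")]
for n,i in zip(("top","side"),t): cv2.imwrite(f"pics/{n}h.png",i)
c=[cv2.resize(i[y:y+48,x:x+32],None,fx=12,fy=12,interpolation=cv2.INTER_CUBIC) for i,x,y in((t[0],257,190),(t[1],278,183))]
cv2.imwrite("pics/c6.png",np.hstack(c))
```

```text
15.2917 0.019650451246139213 [-0.5528  0.4696 -1.7653]
17.0 [0.5171 0.0825 0.1165] 0.019775777753905217 [-0.689  -0.7024 -1.5368]
```

View pics/c6.png

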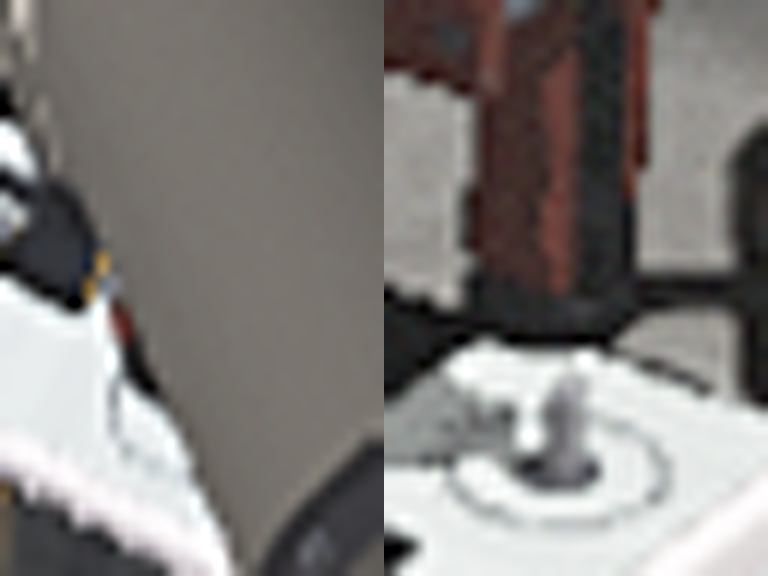

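The top view is blocked by the arm. The side view shows the skirt just above the shaft, with its lower rim at crop v≈345, the shaft's tip at (573,372) and the ring's centre at u≈560. I measure the skirt's edges in the rows to compare offsets.

Run:
```python
from h import *
np.set_printoptions(precision=2,suppress=True,linewidth=180)
g=cv2.imread("pics/sideh.png").max(2).astype(int)
print("cols",np.arange(280,304))
for v in range(203,222): print(v,g[v,280:304])
p=read_state()['position']
for z in(.1005,.1125): print("knob axis proj",z,proj("side",np.r_[p[:2],z]), "edges", [proj("side",np.r_[p[:2],z]+.022*np.r_[d*np.array([.858,.513]),0])[0] for d in(1,-1)])
for z in(.058,.082): print("SH proj",z,proj("side",np.r_[SH,z]))
```

```text
cols [280 281 282 283 284 285 286 287 288 289 290 291 292 293 294 295 296 297 298 299 300 301 302 303]
203 [145 146 150 159  84  48  65  74  66  64  60 102 112  78  51  38  45  44  28 141 160 156 149 148]
204 [151 151 149 158 149  89  61  64  66  69  67  77 105  83  44  30  44  43  32 147 165 158 158 157]
205 [154 153 158 163 134  69  47  59  61  64  70  63  96  77  45  34  48  36  35  94 108 104 102 107]
206 [172 167 164 169  94  27  34  46  39  58  61  66 103  76  33  42  42  44  43  35  33  36  29  29]
207 [110 106 162 184 103  30  41  44  40  42  48  48  72  56  36  34  41  52  44  30  36  41  42  35]
208 [ 28  15  92 123  76  32  38  43  44  38  44  41  52  60  67  58  48  44  45  32  27  38  60  72]
209 [ 29  21  17  19  25  32  34  39  46  44  43  46  49  51  57  46  39  39  28  85 126 134 139 139]
210 [ 39  37  31  39  30  21  24  24  34  29  41  34  40  35  39  34  33  27 112 150 155 159 156 160]
211 [ 37  36  27  20   9  82 147  97  22  18  18  21  25  21  10  27  14 113 165 164 158 153 154 155]
212 [ 31  31  13  76 194 223 241 222 213 174 154 152 154 156 222 191  93 103 12
[... 514 characters left out ...]
6 233 231 236 236]
218 [143 152 135 113 132 104 112 115 119 220 237 146 105 135 160 210 202 187 199 230 237 237 234 231]
219 [152 156 145 132 122 132 134 132 140 242 255 169 109 139 178 236 230 214 214 205 213 231 236 236]
220 [150 134 129 117 125 136 145 145 145 180 184 120 112 138 165 218 236 237 233 224 182 224 234 233]
221 [138  99 113  92 196 228 224 171 122  79  50  83 120 142 133 137 229 238 232 238 193 184 226 233]
knob axis proj 0.1005 [291.64 208.34] edges [np.float64(283.68865230234235), np.float64(299.5902600598131)]
knob axis proj 0.1125 [291.73 204.52] edges [np.float64(283.7475453474751), np.float64(299.713170762134)]
SH proj 0.058 [291.38 221.62]
SH proj 0.082 [291.56 214.17]
```

Run:
```python
from h import *
np.set_printoptions(precision=4,suppress=True)
p=read_state()['position']; print("rim bottom pred", proj("side",np.r_[p[:2]+.022*np.array([-.51,.86]),p[2]-.016]))
P=np.array([.5155,.0817])
line_to([*P,.108],vel=.05); dwell(.2); f0=read_state()['force']
hit=line_to([*P,.090],vel=.02,threshold=4)
s=read_state();print(hit,s['clock'],s['position'],s['force']-f0,s['torque'],s['finger_gap'])
```

```text
rim bottom pred [291.8331 212.2999]
False 18.6667 [0.5153 0.0817 0.0899] [-1.5783 -0.2063 -1.6763] [0.0888 0.1349 0.0535] 0.01982071156066801
```

Not blocked at the tip: it is 8 mm below the tip's height with no upward force, so the knob is on the shaft. I push it home in steps.

Run:
```python
from h import *
np.set_printoptions(precision=4,suppress=True)
P=read_state()['position'][:2]
def go(z,th):
    h=line_to([.5155,.0817,z],vel=.02,threshold=th); dwell(.15)
    s=read_state();print(h,s['clock'],s['position'],s['force'],s['torque'][2],s['finger_gap'])
for z in(.086,.083,.081,.0795,.078,.077): go(z,8)
dwell(.3)
t=grab_frame("side")[...,::-1]
cv2.imwrite("pics/c7.png",cv2.resize(t[183:231,262:326],None,fx=12,fy=12,interpolation=cv2.INTER_CUBIC))
```

```text
False 19.1667 [0.5154 0.0817 0.0859] [-1.8258  0.4761 -2.231 ] 0.04222073245547063 0.019434179177642872
False 19.6167 [0.5154 0.0816 0.0829] [-1.5433  1.5608 -2.0709] -0.0015756624838990413 0.01969167188683944
False 20.0167 [0.5155 0.0818 0.081 ] [-2.3144  0.3616  0.3084] 0.052156562520263225 0.01971927110598322
False 20.4167 [0.5155 0.0817 0.0796] [-3.2723  0.3355  2.2645] 0.017387304573005698 0.019832558880383037
False 20.8167 [0.5155 0.0817 0.078 ] [-2.9144  0.1864  2.0072] 0.02923491634612981 0.020003290633071113
False 21.2167 [0.5155 0.0817 0.077 ] [-3.0231 -0.7494  3.8063] -0.0017752144756833202 0.019911760234925916
```

View pics/c7.png

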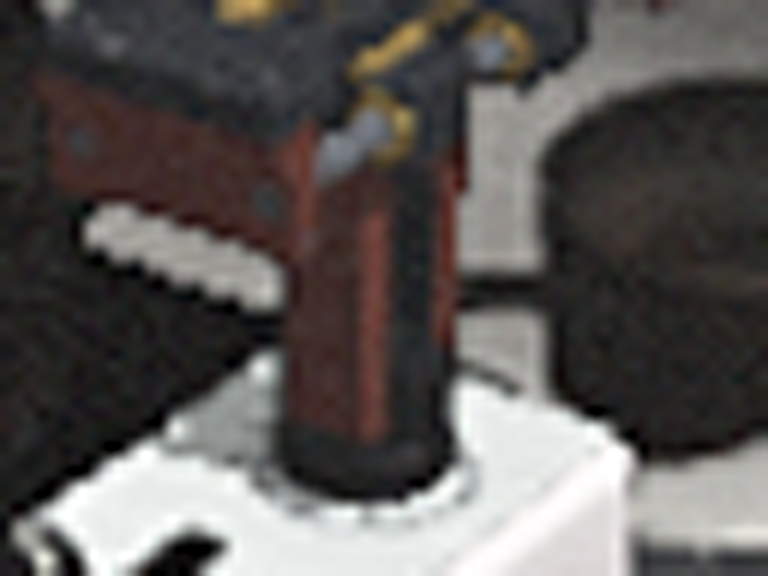

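The side view shows the skirt sitting low and centred in the printed ring. The force began to rise at exactly the home height (0.081) and now matches the spring at about 4 mm of press. The fingers are still gripping at 30 N, so I'm handing in.

```bash
python3 -c "
from cell import *
s=read_state();print(s['clock'],s['position'],s['force'],s['grip_force'],s['finger_gap']);print(sign_off())"
```

```text
21.5667 [0.51553692 0.08173913 0.07703938] [-3.61256789  0.9127054   3.71236682] 29.884049822576344 0.019857714175610074
the job is handed in; nothing more can be done
None
```

I handed the job in at 21.6 s with the selector at the three-dot mark and the knob home on the D-shaft, gripped at 30 N and held about 4 mm down by my height and force readings; the hand-in returned no verdict.

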